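# Load the indexing turntable and hold it at the third click

### The job

With the scoop, bring at least four of the six steel balls from the white tub into the round pan on the indexing turntable while it stands at its home stop, without touching the balls with the fingers, and set the scoop back down on the bench. Then take the black knob and turn it clockwise (seen from above) exactly three clicks, not past the third stop, and finish holding the knob there in the gripper: it must not be let go at the end. Leave the other things on the bench where they are.

Things in the scene. Friction and masses are not known exactly. Their poses are not given: they have to be found in the camera images.
- scoop: Loose aluminium hand scoop (about 180 g) standing on the bench. Flat pan 80 mm long (x), 62 mm wide (y), floor 1.5 mm thick, walls 2 mm thick and 32 mm high at the two sides and the back, open at the front (+x), where the floor's edge is the lip. Origin: centre of the underside; z up. At its back an upright black grip plate, 12 mm thick (x), 36 mm wide (y), centred at x = -34 mm, y = 0, rising to z = 105 mm; a good place to pinch it front to back is z = 80 mm.
- tub: Fixed white open tub, 206 long (x), 76 wide (y), 47 mm high, rim 7 mm wider all round. Origin: centre of the underside. Inside 70 mm wide, x = -100 to 100 mm. Floor 4 mm above the bench, flat from x = -100 to 72 mm, then a 60 degree ramp up to the +x rim: balls pushed up it roll back over the scoop's lip. Balls start at x = 18 to 65 mm; the scoop's 80 mm fit down behind them, lip to +x.
- pan (a point): Centre of the inner floor of the round steel pan fixed on the turntable, 85 mm from the turntable's axis, about 53 mm above the bench. Pan 86 mm across inside at the floor and 92 mm at the rim, rim 27 mm above this point. It travels round with the turntable.
- index_knob: Black bar knob on a thin post at the centre of the turntable; it turns the whole turntable, pan included. Origin on the turning axis, 122 mm above the bench. Its x axis runs along the bar and points to the pan's side; z up. Bar 60 mm long (x), 14 mm thick (y), from z = 10 to 46 mm.
- knob_grip (a point): Point on the knob's axis, mid-height of the bar (152 mm above the bench), where it is pinched across its 14 mm thickness.
- index_table (a joint): Angle of the turntable and knob in rad: 0 at the home stop, where it starts, growing clockwise seen from above. Spring-like detents every 24 degrees (0.419 rad): first stop 0.419, second 0.838, third 1.257. Halfway between stops it resists with about 0.15 N m, plus light drag, then snaps on. It cannot go back below home; it could run past the third stop. The turntable is a 264 mm aluminium disc, top 50 mm above the bench, on a fixed blue base under the knob.
- ball0: Polished steel ball 18 mm across, 24 g, loose in the tub, slips and rolls easily; origin at its centre.
- ball1: Polished steel ball 18 mm across, 24 g, loose in the tub, slips and rolls easily; origin at its centre.
- ball2: Polished steel ball 18 mm across, 24 g, loose in the tub, slips and rolls easily; origin at its centre.
- ball3: Polished steel ball 18 mm across, 24 g, loose in the tub, slips and rolls easily; origin at its centre.
- ball4: Polished steel ball 18 mm across, 24 g, loose in the tub, slips and rolls easily; origin at its centre.
- ball5: Polished steel ball 18 mm across, 24 g, loose in the tub, slips and rolls easily; origin at its centre.
- carton: Bystander: small brown cardboard carton, 75 x 35 x 30 mm; not part of the job. Origin in or under it.
- specimen: Bystander: black mounted specimen, a disc 32 mm across and 22 mm high; not part of the job. Origin in or under it.
- jar: Bystander: glass jar 60 mm across, 85 mm high; not part of the job. Origin in or under it.
- gauge_block: Bystander: steel block 50 x 30 x 20 mm; not part of the job. Origin in or under it.
- wrench: Bystander: open-ended wrench lying flat; not part of the job. Origin in or under it.
- brush: Bystander: hand brush lying flat; not part of the job. Origin in or under it.
Mind the look-alikes: they are no part of the job. What is shaped like the scoop but orange or turquoise is not meant.

How it is judged:
On the way, in this order (a step that is already met when the one before it is completed fails the run):
1. at least four balls lie in the pan, the turntable still at home (((horizontal distance between each of ball0, ball1, ball2, ball3 and pan below 0.045 m and z of ball0 in the frame of pan between 0 and 0.035 m and z of ball1 in the frame of pan between 0 and 0.035 m and z of ball2 in the frame of pan between 0 and 0.035 m and z of ball3 in the frame of pan between 0 and 0.035 m) or (horizontal distance between each of ball0, ball1, ball2, ball4 and pan below 0.045 m and z of ball0 in the frame of pan between 0 and 0.035 m and z of ball1 in the frame of pan between 0 and 0.035 m and z of ball2 in the frame of pan between 0 and 0.035 m and z of ball4 in the frame of pan between 0 and 0.035 m) or (horizontal distance between each of ball0, ball1, ball2, ball5 and pan below 0.045 m and z of ball0 in the frame of pan between 0 and 0.035 m and z of ball1 in the frame of pan between 0 and 0.035 m and z of ball2 in the frame of pan between 0 and 0.035 m and z of ball5 in the frame of pan between 0 and 0.035 m) or (horizontal distance between each of ball0, ball1, ball3, ball4 and pan below 0.045 m and z of ball0 in the frame of pan between 0 and 0.035 m and z of ball1 in the frame of pan between 0 and 0.035 m and z of ball3 in the frame of pan between 0 and 0.035 m and z of ball4 in the frame of pan between 0 and 0.035 m) or (horizontal distance between each of ball0, ball1, ball3, ball5 and pan below 0.045 m and z of ball0 in the frame of pan between 0 and 0.035 m and z of ball1 in the frame of pan between 0 and 0.035 m and z of ball3 in the frame of pan between 0 and 0.035 m and z of ball5 in the frame of pan between 0 and 0.035 m) or (horizontal distance between each of ball0, ball1, ball4, ball5 and pan below 0.045 m and z of ball0 in the frame of pan between 0 and 0.035 m and z of ball1 in the frame of pan between 0 and 0.035 m and z of ball4 in the frame of pan between 0 and 0.035 m and z of ball5 in the frame of pan between 0 and 0.035 m) or (horizontal distance between each of ball0, ball2, ball3, ball4 and pan below 0.045 m and z of ball0 in the frame of pan between 0 and 0.035 m and z of ball2 in the frame of pan between 0 and 0.035 m and z of ball3 in the frame of pan between 0 and 0.035 m and z of ball4 in the frame of pan between 0 and 0.035 m) or (horizontal distance between each of ball0, ball2, ball3, ball5 and pan below 0.045 m and z of ball0 in the frame of pan between 0 and 0.035 m and z of ball2 in the frame of pan between 0 and 0.035 m and z of ball3 in the frame of pan between 0 and 0.035 m and z of ball5 in the frame of pan between 0 and 0.035 m) or (horizontal distance between each of ball0, ball2, ball4, ball5 and pan below 0.045 m and z of ball0 in the frame of pan between 0 and 0.035 m and z of ball2 in the frame of pan between 0 and 0.035 m and z of ball4 in the frame of pan between 0 and 0.035 m and z of ball5 in the frame of pan between 0 and 0.035 m) or (horizontal distance between each of ball0, ball3, ball4, ball5 and pan below 0.045 m and z of ball0 in the frame of pan between 0 and 0.035 m and z of ball3 in the frame of pan between 0 and 0.035 m and z of ball4 in the frame of pan between 0 and 0.035 m and z of ball5 in the frame of pan between 0 and 0.035 m) or (horizontal distance between each of ball1, ball2, ball3, ball4 and pan below 0.045 m and z of ball1 in the frame of pan between 0 and 0.035 m and z of ball2 in the frame of pan between 0 and 0.035 m and z of ball3 in the frame of pan between 0 and 0.035 m and z of ball4 in the frame of pan between 0 and 0.035 m) or (horizontal distance between each of ball1, ball2, ball3, ball5 and pan below 0.045 m and z of ball1 in the frame of pan between 0 and 0.035 m and z of ball2 in the frame of pan between 0 and 0.035 m and z of ball3 in the frame of pan between 0 and 0.035 m and z of ball5 in the frame of pan between 0 and 0.035 m) or (horizontal distance between each of ball1, ball2, ball4, ball5 and pan below 0.045 m and z of ball1 in the frame of pan between 0 and 0.035 m and z of ball2 in the frame of pan between 0 and 0.035 m and z of ball4 in the frame of pan between 0 and 0.035 m and z of ball5 in the frame of pan between 0 and 0.035 m) or (horizontal distance between each of ball1, ball3, ball4, ball5 and pan below 0.045 m and z of ball1 in the frame of pan between 0 and 0.035 m and z of ball3 in the frame of pan between 0 and 0.035 m and z of ball4 in the frame of pan between 0 and 0.035 m and z of ball5 in the frame of pan between 0 and 0.035 m) or (horizontal distance between each of ball2, ball3, ball4, ball5 and pan below 0.045 m and z of ball2 in the frame of pan between 0 and 0.035 m and z of ball3 in the frame of pan between 0 and 0.035 m and z of ball4 in the frame of pan between 0 and 0.035 m and z of ball5 in the frame of pan between 0 and 0.035 m)) and value of joint index_table below 0.2 rad), for 0.3 s.
2. the scoop stands on the bench, let go (height (world z) of scoop below 0.05 m and contact force between scoop and the fingers below 0.3 N and contact force between scoop and index_base below 0.1 N and linear speed of scoop below 0.03 m/s), for 0.2 s.
3. the knob is at the third stop, gripped (value of joint index_table between 1.1367 and 1.3767 rad and velocity of joint index_table between -0.1 and 0.1 rad/s and contact force between index_knob and the fingers above 2 N), for 0.2 s.
At the end, for the whole second after the job is handed in: The turntable is at its third stop (1.257 rad, within 0.12 rad) and still, the fingers press the knob with more than 2 N in all, at least four balls lie in the pan, and the scoop rests on the bench or in the tub, untouched by the fingers (its origin below 50 mm) (all of step 2 and all of step 3 and ((horizontal distance between each of ball0, ball1, ball2, ball3 and pan below 0.045 m and z of ball0 in the frame of pan between 0 and 0.035 m and z of ball1 in the frame of pan between 0 and 0.035 m and z of ball2 in the frame of pan between 0 and 0.035 m and z of ball3 in the frame of pan between 0 and 0.035 m) or (horizontal distance between each of ball0, ball1, ball2, ball4 and pan below 0.045 m and z of ball0 in the frame of pan between 0 and 0.035 m and z of ball1 in the frame of pan between 0 and 0.035 m and z of ball2 in the frame of pan between 0 and 0.035 m and z of ball4 in the frame of pan between 0 and 0.035 m) or (horizontal distance between each of ball0, ball1, ball2, ball5 and pan below 0.045 m and z of ball0 in the frame of pan between 0 and 0.035 m and z of ball1 in the frame of pan between 0 and 0.035 m and z of ball2 in the frame of pan between 0 and 0.035 m and z of ball5 in the frame of pan between 0 and 0.035 m) or (horizontal distance between each of ball0, ball1, ball3, ball4 and pan below 0.045 m and z of ball0 in the frame of pan between 0 and 0.035 m and z of ball1 in the frame of pan between 0 and 0.035 m and z of ball3 in the frame of pan between 0 and 0.035 m and z of ball4 in the frame of pan between 0 and 0.035 m) or (horizontal distance between each of ball0, ball1, ball3, ball5 and pan below 0.045 m and z of ball0 in the frame of pan between 0 and 0.035 m and z of ball1 in the frame of pan between 0 and 0.035 m and z of ball3 in the frame of pan between 0 and 0.035 m and z of ball5 in the frame of pan between 0 and 0.035 m) or (horizontal distance between each of ball0, ball1, ball4, ball5 and pan below 0.045 m and z of ball0 in the frame of pan between 0 and 0.035 m and z of ball1 in the frame of pan between 0 and 0.035 m and z of ball4 in the frame of pan between 0 and 0.035 m and z of ball5 in the frame of pan between 0 and 0.035 m) or (horizontal distance between each of ball0, ball2, ball3, ball4 and pan below 0.045 m and z of ball0 in the frame of pan between 0 and 0.035 m and z of ball2 in the frame of pan between 0 and 0.035 m and z of ball3 in the frame of pan between 0 and 0.035 m and z of ball4 in the frame of pan between 0 and 0.035 m) or (horizontal distance between each of ball0, ball2, ball3, ball5 and pan below 0.045 m and z of ball0 in the frame of pan between 0 and 0.035 m and z of ball2 in the frame of pan between 0 and 0.035 m and z of ball3 in the frame of pan between 0 and 0.035 m and z of ball5 in the frame of pan between 0 and 0.035 m) or (horizontal distance between each of ball0, ball2, ball4, ball5 and pan below 0.045 m and z of ball0 in the frame of pan between 0 and 0.035 m and z of ball2 in the frame of pan between 0 and 0.035 m and z of ball4 in the frame of pan between 0 and 0.035 m and z of ball5 in the frame of pan between 0 and 0.035 m) or (horizontal distance between each of ball0, ball3, ball4, ball5 and pan below 0.045 m and z of ball0 in the frame of pan between 0 and 0.035 m and z of ball3 in the frame of pan between 0 and 0.035 m and z of ball4 in the frame of pan between 0 and 0.035 m and z of ball5 in the frame of pan between 0 and 0.035 m) or (horizontal distance between each of ball1, ball2, ball3, ball4 and pan below 0.045 m and z of ball1 in the frame of pan between 0 and 0.035 m and z of ball2 in the frame of pan between 0 and 0.035 m and z of ball3 in the frame of pan between 0 and 0.035 m and z of ball4 in the frame of pan between 0 and 0.035 m) or (horizontal distance between each of ball1, ball2, ball3, ball5 and pan below 0.045 m and z of ball1 in the frame of pan between 0 and 0.035 m and z of ball2 in the frame of pan between 0 and 0.035 m and z of ball3 in the frame of pan between 0 and 0.035 m and z of ball5 in the frame of pan between 0 and 0.035 m) or (horizontal distance between each of ball1, ball2, ball4, ball5 and pan below 0.045 m and z of ball1 in the frame of pan between 0 and 0.035 m and z of ball2 in the frame of pan between 0 and 0.035 m and z of ball4 in the frame of pan between 0 and 0.035 m and z of ball5 in the frame of pan between 0 and 0.035 m) or (horizontal distance between each of ball1, ball3, ball4, ball5 and pan below 0.045 m and z of ball1 in the frame of pan between 0 and 0.035 m and z of ball3 in the frame of pan between 0 and 0.035 m and z of ball4 in the frame of pan between 0 and 0.035 m and z of ball5 in the frame of pan between 0 and 0.035 m) or (horizontal distance between each of ball2, ball3, ball4, ball5 and pan below 0.045 m and z of ball2 in the frame of pan between 0 and 0.035 m and z of ball3 in the frame of pan between 0 and 0.035 m and z of ball4 in the frame of pan between 0 and 0.035 m and z of ball5 in the frame of pan between 0 and 0.035 m))); the arm keeps its last pose, push and grip.
It fails at once if the turntable is turned past the third stop (over 1.47 rad) (value of joint index_table above 1.47 rad).
It fails at once if the fingers touch a ball (contact force between any of ball0, ball1, ball2, ball3, ball4, ball5 and the fingers above 0.3 N).
It fails at once if a bystander is shifted by more than 40 mm (distance of any of carton, specimen, jar, gauge_block, wrench, brush from where it was at the start of the episode above 0.04 m).
It also fails if it takes over 72 s, if anything falls off the work surface, if the arm or the gripper's body presses on something with over 40 N, if the wrist force passes 120 N, or if a joint passes its speed limit or range.

### The arm

A 7-joint arm with a two-finger parallel gripper is mounted at the origin on the work surface. World frame = base frame: x ahead of the robot, y to its left, z up, the work surface at z = 0. Lengths are in m, angles in rad, forces in N, time in s.
With the tool pointing down it reaches from about 0.4 to 0.875 m from the base axis. Payload 6.5 kg.
Tool frame: the origin (TCP) lies midway between the tips of the shut fingers; the grasp point (between the pads) lies 19 mm behind it; x points along the fingers, y is the direction in which the jaws open and shut, and the axes are right-handed (so a half turn about x gives the same grasp; the last joint's range is limited). The gripper opens to 85 mm and grips with 20 to 120 N. Pads are 22 mm wide; open, the fingers measure 114 mm over their backs; the gripper's body (76 mm by 85 mm) begins 54 mm behind the grasp point. The pads swing forward as they close: fully open they stand 13 mm farther back than shut.
Start: joints at [-1.186, 0.536, -0.004, 1.538, 0.003, 1.067, -0.071], TCP at [0.283, 0.585, 0.231] pointing down, gripper open.
Joint ranges: [-2.7, 2.7], [-0.37, 2.16], [-1.27, 1.26], [0.24, 2.4], [-1.31, 4.45], [0.19, 1.91], [-2.76, 2.76]. Speed limits (rad/s): [2.39, 2.39, 3.14, 3.14, 3.14, 3.14, 3.14].

### API

Orientations are given as a unit quaternion [w, x, y, z].
In Python, from cell import r gives the robot as it stands. Calls block until the motion is done:
- r.move_ptp(position, orientation): joint-space move of the TCP to a pose.
- r.servo_line(position, v=0.15, orientation=None, threshold=None): straight line of the TCP; orientation=None keeps the orientation; v is the mean speed in m/s. With threshold (N) it stops when the force on the tool has changed by that much, and returns True; else False.
- r.goto_joints(angles): joint-space move.
- r.set_gripper(opening): finger opening in m; the grip force is fixed at half the most; returns when the fingers have stopped.
- r.sleep(seconds).
- r.solve_ik(position, orientation): joint angles nearest the present ones, or None.
- r.get_state(): the state.
- r.grab_frame(name): name is "side" or "top" or "wrist"; returns a dict with "color" (384x512x3 uint8, red, green, blue), "vertical_fov" (degrees; the focal length in pixels is half the picture's height over the tangent of half this angle, whatever the lens; pixels are square), "cx", "cy" (the principal point, pixels), "k1" (the pictures are not rectified: a ray, as slopes to the right and down, at radius r is drawn at 1 + k1 r^2 times it, then the intrinsics apply), "origin" and "orientation" of the camera in the world. Camera axes: x right, y up, looking along -z (the intrinsics and any distortion apply to the point x, -y, -z); pixel columns grow to the right and rows downward; lengths in m; the calibration is good to about 2 mm. A picture is of the moment at which its call begins. There is no depth.
A pose or a line that the arm cannot do raises r.Unreachable and nothing moves.
- r.job_done(): hands the job in, once; it reports no verdict.
Trained networks look in the newest picture that a camera, given by its name, has taken for a name from the list of things; names that differ only in an ending like _2 or _b are one class to them, and where a whole thing is asked for, a point or a joint stands for the part that bears it (a point fixed in the world has none). Each returns a list of dicts, best first, with "p" (0 to 1); they miss things now and then, are a little off and sometimes report something else, mostly with a low value. They report only what shows in the picture. A call takes as long as a camera call. They do not tell look-alikes from the thing itself.
- r.find_in(camera, name): "position" ([row, column] as shares, 0 to 1, of the picture: columns of its width, rows of its height, amid what is visible of it).
- r.masks_of(camera, name): "region" (384x512 bool, what is visible of it) and "position" ([row, column] as shares, 0 to 1, of the picture: columns of its width, rows of its height, amid what is visible of it).
The state is a dict: "clock": time; "q": joint angles; "joint_vel": joint speeds; "joint_efforts": joint torques, N m; "eef_pos": TCP position; "eef_rot": TCP orientation; "wrist_force": force on the tool from outside, world axes, zero at the start; "moment": the same for the moment, N m; "grip_width": finger opening in m.
Only numpy, scipy, OpenCV 4.12 (cv2) and the standard library are available. Lean on these libraries where they do the work, as an engineer would, in place of code of your own. Each camera call takes 0.05 s, during which the arm holds its last target.

## Working session

There is one attempt and no reset: what is moved stays moved. The work goes in short steps, each a Python script; the robot and the scene stay as the last script left them, time stands still between calls to the robot, and variables do not carry over. Pictures are saved under pics/ and viewed, and the job is handed in when it is done.

```bash
ls; mkdir -p pics; cat > h.py <<'E'
import numpy as np, cv2
from scipy.spatial.transform import Rotation as R
from cell import r
def Rq(q): return R.from_quat([q[1],q[2],q[3],q[0]])
def qR(Rm):
    x,y,z,w=(Rm if isinstance(Rm,R) else R.from_matrix(Rm)).as_quat(); return [w,x,y,z]
def save(f,n): cv2.imwrite('pics/'+n+'.png',f['color'][:,:,::-1])
def ray(f,row,col):
    H=f['color'].shape[0]; F=H/2/np.tan(np.radians(f['vertical_fov'])/2)
    d=np.array([(col-f['cx'])/F,(row-f['cy'])/F]); u=d.copy()
    for _ in range(30): u=d/(1+f['k1']*(u@u))
    return np.array(f['origin']), Rq(f['orientation']).apply([u[0],-u[1],-1])
def atz(f,row,col,z):
    o,d=ray(f,row,col); return o+d*(z-o[2])/d[2]
def proj(f,p):
    H=f['color'].shape[0]; F=H/2/np.tan(np.radians(f['vertical_fov'])/2)
    c=Rq(f['orientation']).inv().apply(np.array(p)-np.array(f['origin']))
    c=np.atleast_2d(c); s=np.stack([c[:,0]/-c[:,2],c[:,1]/c[:,2]],1); s=s*(1+f['k1']*(s**2).sum(1))[:,None]
    return np.stack([s[:,1]*F+f['cy'],s[:,0]*F+f['cx']],1) # row,col
def down(yaw): # jaw (tool y) direction along world angle yaw, x down
    y=np.array([np.cos(yaw),np.sin(yaw),0]);x=np.array([0,0,-1.]);return qR(np.stack([x,y,np.cross(x,y)],1))
E
python3 - <<'E'
from h import *
for c in ['side','top','wrist']:
    f=r.grab_frame(c); save(f,c+'0'); print(c,f['vertical_fov'],f['cx'],f['cy'],f['k1'],np.round(f['origin'],3),np.round(f['orientation'],3))
    for n in ['scoop','tub','pan','index_knob','ball0','jar','carton']:
        print(n,[(round(d['p'],2),np.round(np.array(d['position'])*[384,512],1).tolist()) for d in r.find_in(c,n)])
s=r.get_state();print(s['clock'],s['eef_pos'],s['eef_rot'],s['wrist_force'])
E
```

```text
pics
side 56.270819165813556 256.52461288992686 190.430152795405 -0.07673434399063536 [0.281 0.35  0.809] [-0.232 -0.092  0.339  0.907]
scoop [(0.83, [180.6, 271.6]), (0.76, [199.2, 323.3]), (0.64, [155.9, 286.6]), (0.57, [133.8, 320.9])]
tub [(0.66, [319.0, 174.2]), (0.56, [229.4, 236.6]), (0.5, [164.7, 353.3])]
pan [(0.84, [337.6, 182.0]), (0.57, [315.7, 172.6])]
index_knob [(0.56, [321.0, 172.2])]
ball0 [(0.66, [166.8, 244.9])]
jar [(0.58, [204.7, 176.9]), (0.3, [334.4, 181.3])]
carton [(0.6, [312.1, 275.4])]
top 56.68472655452671 251.57122338103167 192.09532164243595 -0.1028179366691233 [ 0.46  -0.182  1.084] [-0.698 -0.058  0.035  0.713]
scoop [(0.94, [200.4, 392.5]), (0.91, [195.9, 296.4]), (0.87, [191.8, 346.1]), (0.66, [245.0, 303.8]), (0.61, [193.1, 236.1])]
tub []
pan [(0.7, [211.9, 136.0])]
index_knob [(0.67, [206.0, 121.8])]
ball0 []
jar [(0.6, [131.3, 233.4])]
carton [(0.69, [258.6, 186.8])]
wrist 58.31653119791516 259.63105314226556 182.40542777367676 -0.02379928483070453 [0.212 0.62  0.375] [ 0.837 -0.133 -0.083  0.524]
scoop []
tub []
pan [(0.52, [382.8, 75.0])]
index_knob []
ball0 []
jar []
carton []
1.2 [0.28318679 0.58505755 0.23128768] [ 0.68923517  0.15802572  0.68920937 -0.1580291 ] [ 0.35593236 -0.15267493 -0.66469471]
```

View pics/side0.png

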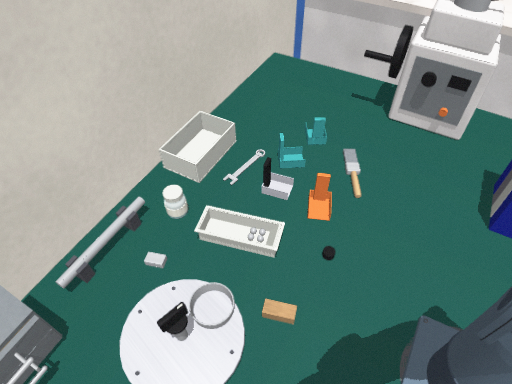

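View pics/top0.png

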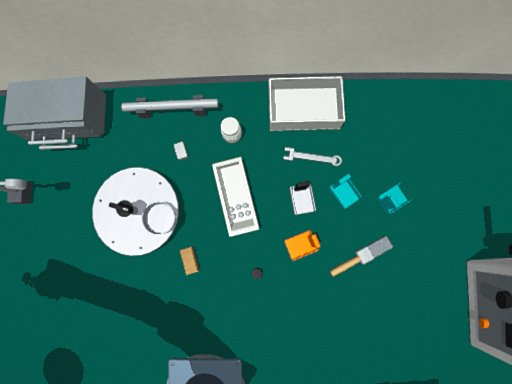

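View pics/wrist0.png

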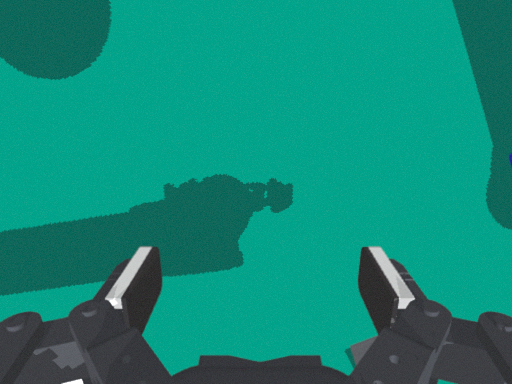

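```bash
python3 - <<'E'
from h import *
f=r.grab_frame('top')
im=f['color'][:,:,::-1]
cv2.imwrite('pics/topA.png',cv2.resize(im[140:280,200:340],None,fx=5.5,fy=4.2*5.5/5.5 if 0 else 4.2,interpolation=cv2.INTER_CUBIC) if 0 else cv2.resize(im[145:245,205:335],None,fx=6,fy=6,interpolation=cv2.INTER_CUBIC))
cv2.imwrite('pics/topB.png',cv2.resize(im[160:260,85:190],None,fx=6,fy=6,interpolation=cv2.INTER_CUBIC))
g=r.grab_frame('side')
im=g['color'][:,:,::-1]
cv2.imwrite('pics/sideA.png',cv2.resize(im[145:265,185:305],None,fx=5,fy=5,interpolation=cv2.INTER_CUBIC))
cv2.imwrite('pics/sideB.png',cv2.resize(im[270:384,115:255],None,fx=5,fy=5,interpolation=cv2.INTER_CUBIC))
for n,(rr,c,z) in dict(knob=(206,122,.168),jar=(131,233,.04),carton=(259,188,.03),spec=(273,257,.02),scoop=(202,303,0.01),tub=(195,236,.04),disc=(211,136,.05),base=(384,205,0)).items(): print(n,atz(f,rr,c,z).round(3))
E
```

```text
knob [0.553 0.19  0.168]
jar [ 0.788 -0.098  0.04 ]
carton [0.405 0.042 0.03 ]
spec [ 0.361 -0.161  0.02 ]
scoop [ 0.569 -0.305  0.01 ]
tub [ 0.591 -0.104  0.04 ]
disc [0.549 0.195 0.05 ]
base [0.031 0.001 0.   ]
```

View pics/topA.png

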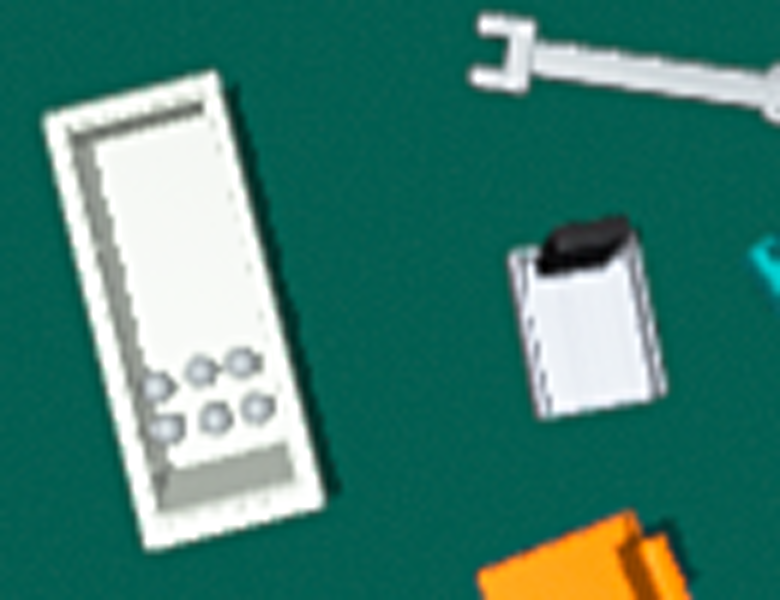

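View pics/topB.png

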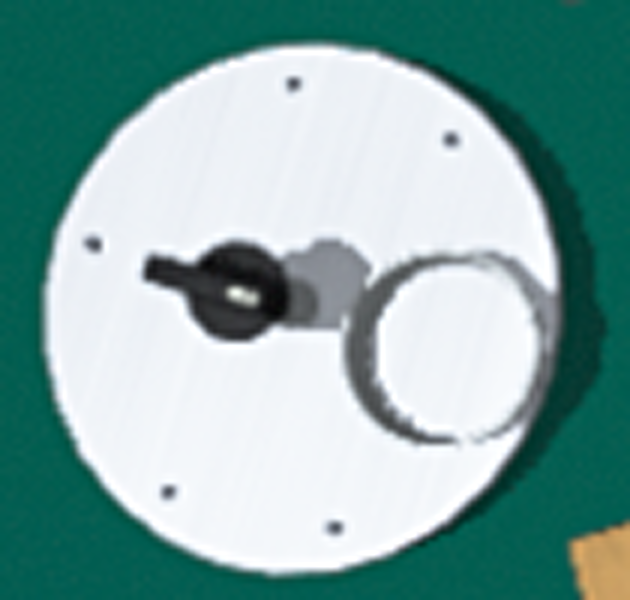

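View pics/sideA.png

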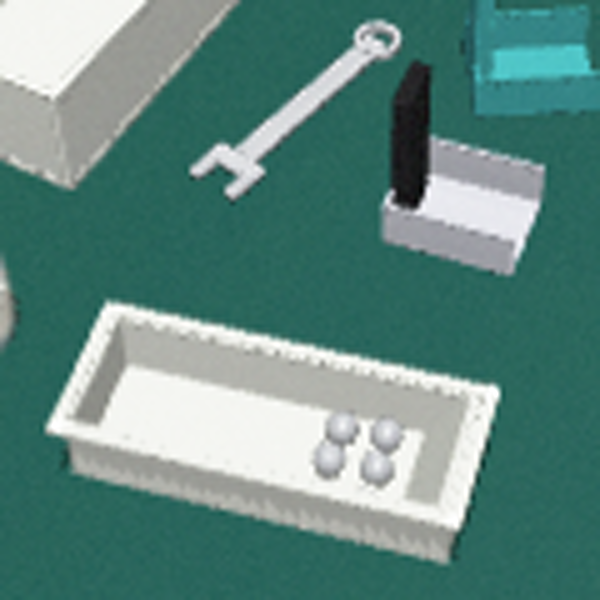

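View pics/sideB.png

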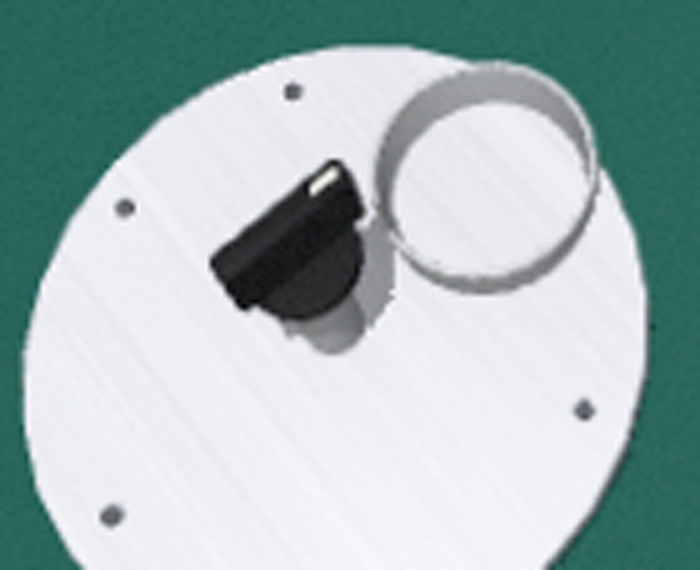

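```bash
cat > fit.py <<'E'
from h import *
from scipy.optimize import least_squares
T=r.grab_frame('top');S=r.grab_frame('side')
A=lambda p:[(p[0]+.5)/6-.5+145,(p[1]+.5)/6-.5+205]
B=lambda p:[(p[0]+.5)/6-.5+160,(p[1]+.5)/6-.5+85]
C=lambda p:[(p[0]+.5)/5-.5+145,(p[1]+.5)/5-.5+185]
D=lambda p:[(p[0]+.5)/5-.5+270,(p[1]+.5)/5-.5+115]
def place(P,x,y,a):
    P=np.array(P,float);c,s=np.cos(a),np.sin(a)
    return np.stack([x+c*P[:,0]-s*P[:,1],y+s*P[:,0]+c*P[:,1],P[:,2]],1)
def fit(obs,x0):
    def res(p):
        return np.concatenate([(proj(f,place([P],*p))[0]-px) for f,P,px in obs])
    s=least_squares(res,x0,loss='soft_l1');print(s.x.round(4),np.degrees(s.x[2]).round(2));print(np.abs(res(s.x)).reshape(-1,2).round(1).tolist());return s.x
t=.047
obs=[(T,(-.11,-.045,t),A((112,42))),(T,(-.11,.045,t),A((70,215))),(T,(.11,-.045,t),A((548,150))),(T,(.11,.045,t),A((503,327))),
(S,(-.11,-.045,t),C((430,48))),(S,(-.11,.045,t),C((302,110))),(S,(.11,-.045,t),C((525,458))),(S,(.11,.045,t),C((385,497)))]
tub=fit(obs,[.59,-.1,np.pi]); fit(obs[:4],tub);fit(obs[4:],tub)
h=.032
obs=[(T,(-.04,-.031,0),A((255,508))),(T,(.04,-.031,0),A((418,540))),(T,(.04,.031,h),A((393,665))),
(S,(-.04,-.031,0),C((242,385))),(S,(-.04,-.031,h),C((202,383))),(S,(.04,-.031,0),C((274,512))),(S,(.04,-.031,h),C((241,518))),(S,(.04,.031,h),C((166,545))),(S,(.04,.031,0.),C((208,541))),
]
sc=fit(obs,[.57,-.305,np.pi]);fit(obs[:3],sc);fit(obs[3:],sc)
np.save('tub.npy',tub);np.save('sc.npy',sc)
# turntable
from scipy.ndimage import label
def discfit(f,roi):
    im=f['color'].astype(int); m=(im.min(2)>140);m2=np.zeros_like(m);m2[roi]=m[roi]
    l,n=label(m2);k=np.argmax(np.bincount(l.ravel())[1:])+1
    cs,_=cv2.findContours((l==k).astype(np.uint8),cv2.RETR_EXTERNAL,cv2.CHAIN_APPROX_NONE)
    c=max(cs,key=len)[:,0];return c
for f,roi in ((T,np.s_[160:262,85:190]),(S,np.s_[270:384,110:260])):
    c=discfit(f,roi); P=np.array([atz(f,y,x,.05)[:2] for x,y in c if y<382])
    s=least_squares(lambda p:np.hypot(P[:,0]-p[0],P[:,1]-p[1])-.132,[.55,.19],loss='soft_l1',f_scale=.002);e=s.fun;print('disc',s.x.round(4),np.median(abs(e)).round(4))
print('knob top',atz(T,*B((293,238)),.168).round(4))
for f,c in ((T,B),(S,D)):
    if f is T: pts=[((345,345)),((553,350))];mid=B((348,452))
    else: mid=D((180,487))
    print('pan rim c', atz(f,*mid,.080).round(4))
print('knob ends T',atz(T,*B((268,152)),.168).round(4),'S',atz(S,*D((170,332)),.168).round(4),atz(S,*D((270,224)),.168).round(4))
# balls side
for p in [(428,342),(435,387),(459,330),(467,378)]: print('ball',atz(S,*C(p),.013).round(4))
for p in [(385,158),(371,203),(363,243),(430,167),(418,216),(408,258)]: print('ballT',atz(T,*A(p),.013).round(4))
E
python3 fit.py
```

```text
[ 0.5886 -0.1017  3.3736] 193.29
[[0.7, 0.0], [0.1, 0.3], [0.1, 0.3], [0.4, 0.2], [0.1, 0.6], [0.6, 0.6], [0.4, 0.3], [0.1, 0.6]]
[ 0.5887 -0.1016  3.3727] 193.24
[[0.6, 0.0], [0.1, 0.3], [0.2, 0.4], [0.4, 0.1]]
[ 0.5884 -0.1017  3.3744] 193.34
[[0.0, 0.5], [0.6, 0.6], [0.4, 0.4], [0.1, 0.6]]
[ 0.5773 -0.3019  3.2849] 188.21
[[1.3, 0.1], [0.2, 0.6], [0.2, 0.1], [0.4, 0.3], [0.4, 0.1], [0.4, 0.0], [0.2, 0.6], [0.0, 0.2], [1.2, 0.3]]
[ 0.5778 -0.3024  3.2761] 187.71
[[1.0, 0.4], [0.4, 0.6], [0.3, 0.2]]
[ 0.577  -0.3016  3.2895] 188.48
[[0.2, 0.2], [0.6, 0.2], [0.5, 0.0], [0.1, 0.5], [0.0, 0.2], [1.1, 0.3]]
disc [0.5507 0.2013] 0.002
disc [0.5499 0.2015] 0.0016
knob top [0.5461 0.1841 0.168 ]
pan rim c [0.5259 0.1127 0.08  ]
pan rim c [0.5207 0.1244 0.08  ]
knob ends T [0.558  0.2242 0.168 ] S [0.545  0.1769 0.168 ] [0.5566 0.2276 0.168 ]
ball [ 0.5632 -0.1275  0.013 ]
ball [ 0.5398 -0.1351  0.013 ]
ball [ 0.559 -0.107  0.013]
ball [ 0.5342 -0.1148  0.013 ]
ballT [ 0.5528 -0.086   0.013 ]
ballT [ 0.5594 -0.1089  0.013 ]
ballT [ 0.563  -0.1291  0.013 ]
ballT [ 0.53   -0.0903  0.013 ]
ballT [ 0.5355 -0.1151  0.013 ]
ballT [ 0.5401 -0.1363  0.013 ]
```

```bash
cat >> h.py <<'E'
tub=np.array([.5886,-.1017,3.3736]); sc=np.array([.5773,-.3019,3.2849]); axis=np.array([.5505,.2014]); pana=np.radians(-103.4)
pan=np.array([*(axis+.085*np.array([np.cos(pana),np.sin(pana)])),.053])
GZ=.080
def frame(head,up): # scoop rotation; up>0 lifts lip
    return R.from_euler('z',head)*R.from_euler('y',-up)
def tcp(ref,refloc,head,up=0,sign=1):
    """ref world point of scoop-local point refloc"""
    M=frame(head,up); o=np.array(ref)-M.apply(refloc)
    p=o+M.apply([-.034,0,GZ-.019])
    Tm=np.stack([[0,0,-1],[sign,0,0],np.cross([0,0,-1],[sign,0,0])],1).astype(float)
    return p, qR(M*R.from_matrix(Tm))
def tubp(x,y,z):
    c,s=np.cos(tub[2]),np.sin(tub[2]);return np.array([tub[0]+c*x-s*y,tub[1]+s*x+c*y,z])
E
python3 - <<'E'
from h import *
print(pan)
ph=np.radians(175)
for s in (1,-1):
    W=[('grasp',tcp([sc[0],sc[1],0],[0,0,0],sc[2],0,s)),('abv',tcp([sc[0],sc[1],.15],[0,0,0],sc[2],0,s)),
    ('tubin',tcp(tubp(-35,0,.005)*0+tubp(-.035,0,.005),[0,0,0],tub[2],0,s)),('tubend',tcp(tubp(.032,0,.005),[0,0,0],tub[2],0,s)),
    ('tilt',tcp(tubp(-.008,0,.006),[-.04,0,0],tub[2],.35,s)),('lift',tcp(tubp(-.008,0,.12),[-.04,0,0],tub[2],.35,s))]
    for up in (.35,0,-.3,-.6,-.8): W.append(('pour%.1f'%up,tcp([pan[0]+.01,pan[1],.085],[.04,0,0],ph,up,s)))
    for n,(p,q) in W:
        j=r.solve_ik(p,q); print(s,n,p.round(3),None if j is None else np.round(j,2))
    for k in range(4): 
        q=down(pana+np.pi/2*s-np.radians(24*k));j=r.solve_ik([*axis,.136],q);print('knob',s,k,None if j is None else np.round(j,2))
f=r.grab_frame('top');g=r.grab_frame('side')
for fr,n in ((f,'top'),(g,'side')):
    im=cv2.resize(fr['color'][:,:,::-1],None,fx=4,fy=4,interpolation=cv2.INTER_CUBIC)
    t=np.linspace(0,2*np.pi,100)
    for c,z,rad in ((pan[:2],.08,.046),(pan[:2],.053,.043),(axis,.05,.132)):
        P=np.stack([c[0]+rad*np.cos(t),c[1]+rad*np.sin(t),0*t+z],1);pp=proj(fr,P)
        cv2.polylines(im,[((pp[:,::-1]+.5)*4-.5).astype(int)],True,(0,0,255),1)
    c,s=np.cos(pana),np.sin(pana)
    P=[[axis[0]+c*a-s*b,axis[1]+s*a+c*b,.168] for a,b in ((.03,.007),(.03,-.007),(-.03,-.007),(-.03,.007))]
    cv2.polylines(im,[((proj(fr,P)[:,::-1]+.5)*4-.5).astype(int)],True,(0,255,0),1)
    im=im[640:1080,340:800] if n=='top' else im[1060:1536,440:1040]
    cv2.imwrite('pics/ov_%s.png'%n,im)
E
```

```text
[0.53080143 0.11871405 0.053     ]
1 grasp [ 0.611 -0.297  0.061] [-0.23  1.11  1.08  1.59 -1.07  1.13 -1.87]
1 abv [ 0.611 -0.297  0.211] [-0.23  0.87  1.09  1.51 -0.79  1.25 -2.03]
1 tubin [ 0.656 -0.086  0.066] [-0.57  1.08  1.08  1.65 -1.06  1.11 -2.08]
1 tubend [ 0.591 -0.101  0.066] [-0.6   1.01  1.08  1.82 -1.06  1.03 -1.97]
1 tilt [ 0.611 -0.096  0.065] [-0.53  1.19  1.08  1.45 -0.8   1.39 -2.27]
1 lift [ 0.611 -0.096  0.179] [-0.53  1.02  1.09  1.4  -0.65  1.5  -2.33]
1 pour0.3 [0.631 0.111 0.117] [ 0.01  0.88 -0.36  1.29  0.16  1.34  2.72]
1 pour0.0 [0.615 0.112 0.146] [-0.06  0.61 -0.28  1.66  0.2   0.9   2.64]
1 pour-0.3 [0.593 0.114 0.165] [-0.19  0.42 -0.18  1.97  0.4   0.52  2.39]
1 pour-0.6 [0.567 0.116 0.177] [-0.6   0.32  0.18  2.26  1.4   0.24  1.27]
1 pour-0.8 [0.549 0.118 0.181] None
knob 1 0 [-0.7   0.57  0.37  1.8  -0.27  0.82 -0.43]
knob 1 1 [-0.75  0.58  0.45  1.81 -0.33  0.82 -0.8 ]
knob 1 2 [-0.8   0.6   0.52  1.81 -0.38  0.83 -1.17]
knob 1 3 [-0.85  0.61  0.59  1.81 -0.44  0.85 -1.54]
-1 grasp [ 0.611 -0.297  0.061] [ 0.03  0.86  0.57  1.58 -0.56  0.87  0.
[... 235 characters left out ...]
ilt [ 0.611 -0.096  0.065] [-0.24  0.93  0.47  1.43 -0.27  1.2   0.49]
-1 lift [ 0.611 -0.096  0.179] [-0.25  0.79  0.49  1.38 -0.21  1.37  0.47]
-1 pour0.3 [0.631 0.111 0.117] [-0.37  0.87  0.31  1.32 -0.31  1.34 -0.08]
-1 pour0.0 [0.615 0.112 0.146] [-0.55  0.62  0.42  1.7  -0.31  0.89 -0.08]
-1 pour-0.3 [0.593 0.114 0.165] [-0.67  0.44  0.43  1.99 -0.14  0.47 -0.27]
-1 pour-0.6 [0.567 0.116 0.177] [ 0.44  0.55 -1.07  2.21  1.58  0.75 -1.85]
-1 pour-0.8 [0.549 0.118 0.181] None
knob -1 0 [-0.22  0.56 -0.28  1.77  0.2   0.83  2.31]
knob -1 1 [-0.28  0.55 -0.2   1.78  0.14  0.82  1.94]
knob -1 2 [-0.35  0.55 -0.1   1.78  0.07  0.81  1.58]
knob -1 3 [-0.42  0.55 -0.01  1.79  0.    0.81  1.22]
```

View pics/ov_top.png

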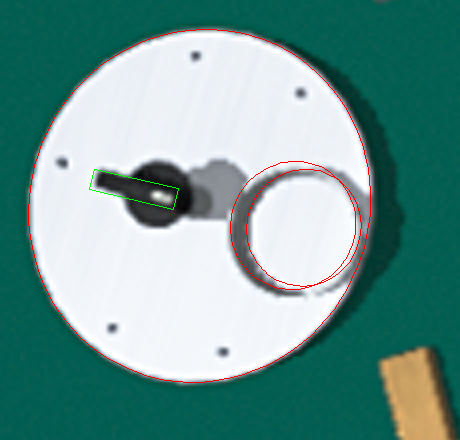

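View pics/ov_side.png

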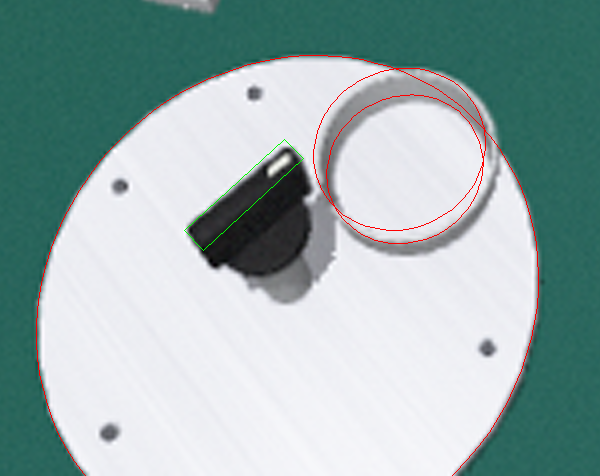

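```bash
sed -i 's/^pan=.*/pan=np.array([.5283,.1175,.053])/; s/pana=np.radians(-103.4)/pana=np.radians(-104.2)/' h.py; sed -i '/pan=np.array/!s/; pana/; pana/' h.py
python3 - <<'E'
from h import *
p,q=tcp([sc[0],sc[1],.13],[0,0,0],sc[2],0,-1)
r.set_gripper(.06)
r.move_ptp(p,q)
print(r.get_state()['clock'],np.round(r.get_state()['q'],2))
p2,_=tcp([sc[0],sc[1],.06],[0,0,0],sc[2],0,-1)
r.servo_line(p2,v=.15)
f=r.grab_frame('wrist');save(f,'w1');g=r.grab_frame('side');save(g,'s1')
E
```

```text
5.1667 [-0.14  0.79  0.87  1.52 -0.64  1.13  1.  ]
```

View pics/w1.png

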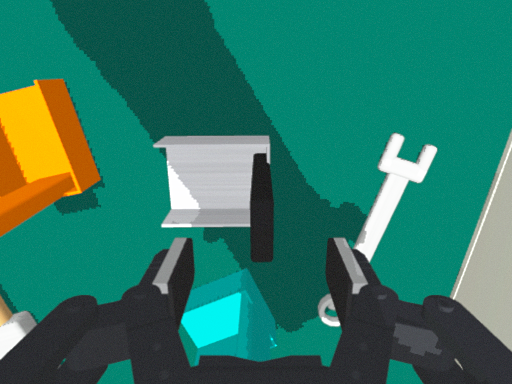

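View pics/s1.png

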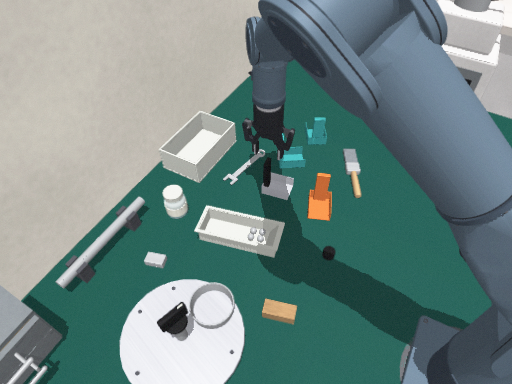

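The wrist view shows the aluminium scoop's black plate at column 262, midway between the pads (180/340) and parallel to them. I'll grasp it now.

```bash
python3 - <<'E'
from h import *
p,q=tcp([sc[0],sc[1],.0],[0,0,0],sc[2],0,-1)
print(r.servo_line(p,v=.1,threshold=10))
r.set_gripper(0.0)
s=r.get_state();print(s['grip_width'],s['eef_pos'].round(4) if hasattr(s['eef_pos'],'round') else s['eef_pos'],np.round(s['wrist_force'],2))
p,q=tcp([sc[0],sc[1],.12],[0,0,0],sc[2],0,-1)
r.servo_line(p,v=.15)
s=r.get_state();print(s['clock'],s['grip_width'],np.round(s['wrist_force'],2))
save(r.grab_frame('side'),'s2');save(r.grab_frame('wrist'),'w2');save(r.grab_frame('top'),'t2')
E
```

```text
False
0.011275886461515304 [ 0.6115 -0.2973  0.0616] [ 0.78 -0.05  3.72]
8.075 0.011478142287197294 [-0.05  0.11 -1.44]
```

View pics/w2.png

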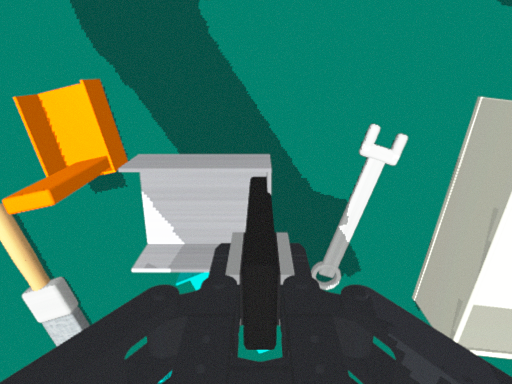

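View pics/s2.png

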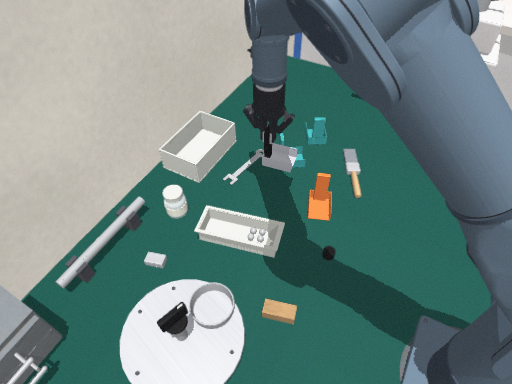

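```bash
python3 - <<'E'
from h import *
for cam in ('wrist','side','top'):
    f=r.grab_frame(cam); s=r.get_state()
    Tm=np.stack([[0,0,-1],[-1,0,0],np.cross([0,0,-1],[-1,0,0])],1).astype(float)
    M=Rq(s['eef_rot'])*R.from_matrix(Tm).inv(); o=np.array(s['eef_pos'])-M.apply([-.034,0,.0616])
    print(o.round(4), np.degrees(M.as_euler('zyx')).round(2))
    sc_=3 if cam!='wrist' else 1.5
    im=cv2.resize(f['color'][:,:,::-1],None,fx=sc_,fy=sc_,interpolation=cv2.INTER_CUBIC)
    for loop in ([(-.04,-.031,.032),(.04,-.031,.032),(.04,-.031,0),(.04,.031,0),(.04,.031,.032),(-.04,.031,.032)],[(-.04,-.018,.105),(-.028,-.018,.105),(-.028,.018,.105),(-.04,.018,.105)]):
        pp=proj(f,M.apply(loop)+o); cv2.polylines(im,[((pp[:,::-1]+.5)*sc_-.5).astype(int)],True,(0,0,255),1)
    c=proj(f,o)[0]*sc_; 
    if cam!='wrist': a,b=int(max(c[0]-200,0)),int(c[1]-250); im=im[a:a+400,b:b+500]
    cv2.imwrite('pics/ov2_%s.png'%cam,im)
E
```

```text
[ 0.5768 -0.3016  0.1184] [-1.7179e+02  9.0000e-02  3.0000e-02]
[ 0.5769 -0.3017  0.1186] [-1.7179e+02  7.0000e-02  2.0000e-02]
[ 0.577  -0.3018  0.1188] [-1.718e+02  5.000e-02  2.000e-02]
```

View pics/ov2_wrist.png

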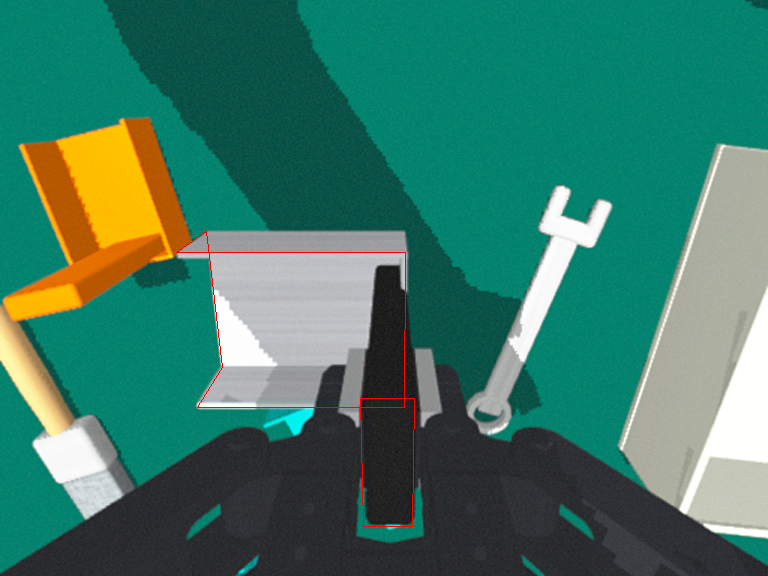

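View pics/ov2_side.png

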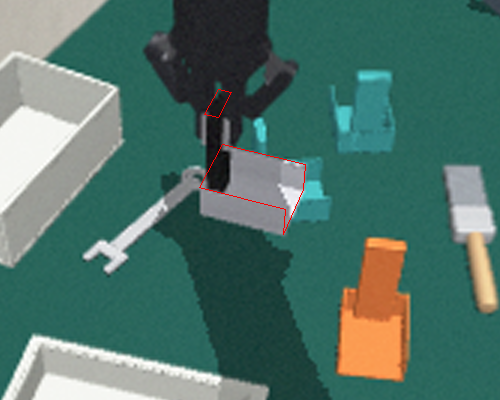

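```bash
python3 - <<'E'
from h import *
h=tub[2]
p,q=tcp(tubp(-.037,0,.12),[0,0,0],h,0,-1)
r.servo_line(p,v=.2,orientation=q)
p,q=tcp(tubp(-.037,0,.06),[0,0,0],h,0,-1)
r.servo_line(p,v=.15)
s=r.get_state();print(s['clock'],np.round(s['eef_pos']-p,4),np.round(s['q'],2))
for c in ('side','top','wrist'):save(r.grab_frame(c),c+'3')
E
```

```text
10.1583 [ 0.0001 -0.0009  0.0004] [-0.44  0.83  0.81  1.61 -0.69  1.    0.82]
```

View pics/wrist3.png

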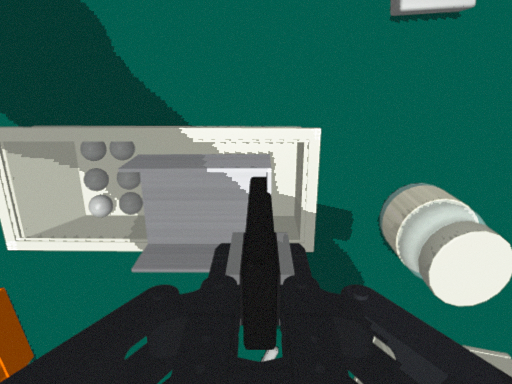

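View pics/side3.png

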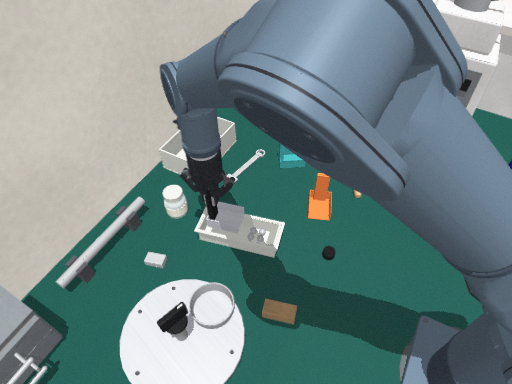

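```bash
python3 - <<'E'
from h import *
h=tub[2]
p,q=tcp(tubp(-.037,0,.0045),[0,0,0],h,0,-1)
print(r.servo_line(p,v=.06,threshold=5))
s=r.get_state();print(s['clock'],np.round(s['eef_pos']-p,4),np.round(s['wrist_force'],2))
for c in ('side','top','wrist'):save(r.grab_frame(c),c+'4')
E
```

```text
True
11.1917 [-0.0006  0.0001  0.0001] [-0.19  0.2   4.3 ]
```

View pics/wrist4.png

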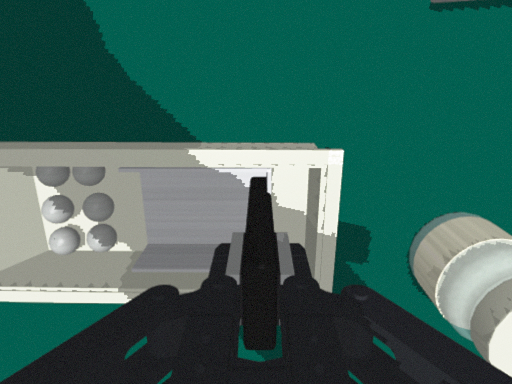

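```bash
python3 - <<'E'
from h import *
h=tub[2]
p,q=tcp(tubp(.031,0,.0048),[0,0,0],h,0,-1)
print(r.servo_line(p,v=.1,threshold=12))
s=r.get_state();print(s['clock'],np.round(s['eef_pos']-p,4),np.round(s['wrist_force'],2))
r.sleep(.4)
for c in ('side','top','wrist'):save(r.grab_frame(c),c+'5')
s=r.get_state();print(s['clock'],np.round(s['eef_pos']-p,4),np.round(s['wrist_force'],2))
E
```

```text
False
12.1583 [-0.0007 -0.     -0.0002] [-1.31 -0.63  2.77]
12.7083 [-0.0003  0.     -0.0002] [-2.43  0.56 -0.35]
```

View pics/wrist5.png

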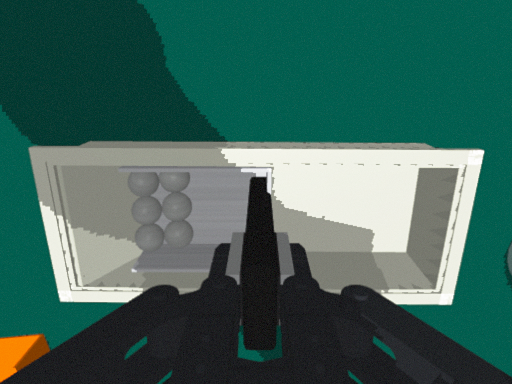

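```bash
python3 - <<'E'
from h import *
f=r.grab_frame('wrist'); s=r.get_state()
Tm=np.stack([[0,0,-1],[-1,0,0],np.cross([0,0,-1],[-1,0,0])],1).astype(float)
M=Rq(s['eef_rot'])*R.from_matrix(Tm).inv(); o=np.array(s['eef_pos'])-M.apply([-.034,0,.0616])
print(o)
for c in [(183,144),(210,146),(237,150),(180,174),(206,176),(233,178)]:
    w=atz(f,*c,o[2]+.0015+.009); print(M.inv().apply(w-o).round(4))
E
```

```text
[ 0.55806581 -0.10873606  0.00410224]
[ 0.0347 -0.0154  0.0103]
[0.0353 0.002  0.0104]
[0.0347 0.0203 0.0104]
[ 0.0165 -0.0173  0.0104]
[ 0.0166 -0.0007  0.0104]
[0.0168 0.0175 0.0105]
```

```bash
python3 - <<'E'
from h import *
h=tub[2]
b=.031-.04-.001
for up,z in ((.12,.006),(.25,.007),(.35,.008)):
    p,q=tcp(tubp(b,0,z),[-.04,0,0],h,up,-1); r.servo_line(p,v=.05,orientation=q)
s=r.get_state();print(s['clock'],np.round(s['eef_pos']-p,4),np.round(s['wrist_force'],2))
r.sleep(.2)
p,q=tcp(tubp(b,0,.13),[-.04,0,0],h,.35,-1); r.servo_line(p,v=.12)
for c in ('side','top','wrist'):save(r.grab_frame(c),c+'6')
s=r.get_state();print(s['clock'],np.round(s['eef_pos']-p,4),np.round(s['wrist_force'],2),np.round(s['q'],2))
E
```

```text
13.65 [-0.0001 -0.0002 -0.0007] [-0.62 -1.01 -2.96]
15.1667 [-0.0004  0.0001 -0.0008] [-0.02 -0.17 -3.42] [-0.45  0.91  0.89  1.38 -0.48  1.45  0.69]
```

View pics/wrist6.png

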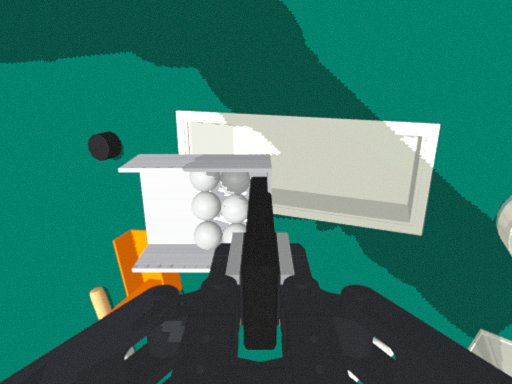

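View pics/side6.png

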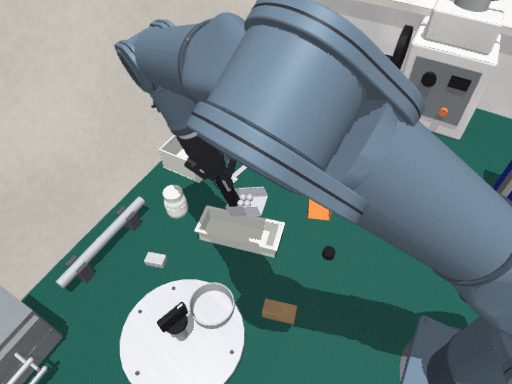

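```bash
cat >> h.py <<'E'
def pourpose(up,deg,z=None,off=.010):
    a=np.radians(deg); d=np.array([np.cos(a),np.sin(a),0])
    away=np.array([np.cos(pana),np.sin(pana),0])
    zl=.053+.033-.036*np.tan(max(-up,0)) if z is None else z
    ref=np.array([pan[0],pan[1],0])-off*d+.002*away; ref[2]=zl
    return tcp(ref,[.04,0,0],a,up,-1)
E
python3 - <<'E'
from h import *
for deg in (160,166,175,185,195):
    print(deg,[None if (j:=r.solve_ik(*pourpose(up,deg))) is None else np.round(j,2).tolist() for up in (.35,0,-.2,-.35,-.45,-.55)])
E
```

```text
160 [[-0.61, 1.02, 0.9, 1.41, -0.81, 1.47, 0.07], [-0.86, 0.81, 1.0, 1.75, -0.78, 1.04, 0.08], [-1.03, 0.72, 1.04, 1.93, -0.79, 0.76, 0.06], [-1.15, 0.68, 1.07, 2.06, -0.81, 0.54, 0.04], [-1.23, 0.66, 1.08, 2.15, -0.85, 0.39, 0.04], [-1.3, 0.65, 1.07, 2.23, -0.91, 0.22, 0.05]]
166 [[-0.62, 1.02, 0.89, 1.39, -0.77, 1.47, 0.13], [-0.86, 0.8, 0.97, 1.74, -0.77, 1.03, 0.15], [-1.01, 0.7, 1.01, 1.93, -0.78, 0.74, 0.15], [-1.12, 0.64, 1.03, 2.07, -0.81, 0.51, 0.16], [-1.19, 0.61, 1.02, 2.16, -0.87, 0.34, 0.18], [-1.29, 0.64, 1.07, 2.25, -1.21, 0.23, 0.47]]
175 [[-0.64, 1.02, 0.86, 1.35, -0.72, 1.47, 0.21], [-0.86, 0.79, 0.94, 1.72, -0.74, 1.02, 0.26], [-0.98, 0.67, 0.96, 1.93, -0.77, 0.72, 0.29], [-1.06, 0.59, 0.95, 2.08, -0.83, 0.48, 0.34], [-1.09, 0.53, 0.91, 2.17, -0.9, 0.29, 0.39], [-0.58, 0.36, 0.19, 2.24, 1.29, 0.2, -1.74]]
185 [[-0.68, 1.02, 0.84, 1.33, -0.66, 1.46, 0.31], [-0.86, 0.77, 0.9, 1.72, -0.7, 1.01, 0.39], [-0.95, 0.64, 0.9, 1.93, -0.76, 0.71, 0.45], [-0.99, 0.54, 0.86, 2.08, -0.85, 0.46, 0.54], [-0.96, 0.47, 0.76, 2.18, -0.95, 0.27, 0.65], [0.51, 0.6, -1.07, 2.2, 1.6, 0.64, -1.63]]
195 [[-0.72, 1.01, 0.81, 1.33, -0.6, 1.44, 0.41], [-0.86, 0.76, 0.86, 1.71, -0.67, 0.99, 0.51], [-0.92, 0.62, 0.85, 1.93, -0.75, 0.7, 0.61], [-0.91, 0.51, 0.77, 2.08, -0.87, 0.46, 0.74], [-0.82, 0.43, 0.63, 2.18, -1.01, 0.27, 0.91], [0.57, 0.6, -1.07, 2.2, 1.59, 0.52, -1.43]]
```

```bash
python3 - <<'E'
from h import *
D=166
s=r.get_state()
p,q=pourpose(.35,D,z=.145)
r.servo_line(p,v=.15,orientation=q)
s=r.get_state();print(s['clock'],np.round(s['eef_pos']-p,4),np.round(s['wrist_force'],2),np.round(s['q'],2))
for c in ('side','top','wrist'):save(r.grab_frame(c),c+'7')
E
```

```text
16.5667 [-0.     -0.001   0.0001] [-0.85  0.8  -2.15] [-0.63  0.95  0.92  1.36 -0.73  1.55  0.1 ]
```

View pics/wrist7.png

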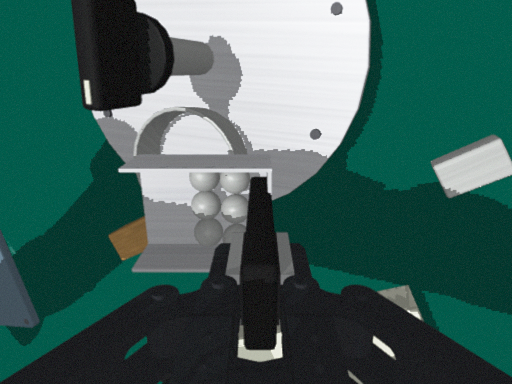

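View pics/side7.png

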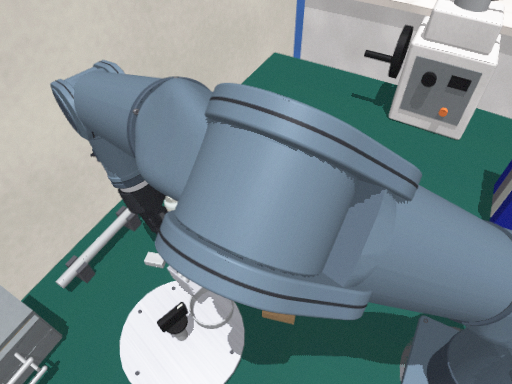

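View pics/top7.png

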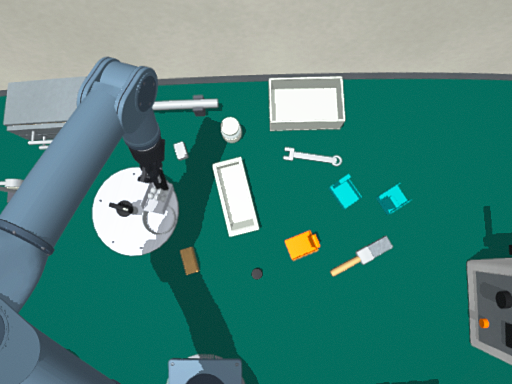

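```bash
python3 - <<'E'
from h import *
D=166
for up,z,v in ((.15,.112,.06),(.06,.095,.06),(-.06,None,.04)):
    p,q=pourpose(up,D,z=z); r.servo_line(p,v=v,orientation=q)
s=r.get_state();print(s['clock'],np.round(s['eef_pos']-p,4),np.round(s['wrist_force'],2),np.round(s['q'],2))
save(r.grab_frame('wrist'),'w8')
for up in (-.15,-.25):
    p,q=pourpose(up,D); r.servo_line(p,v=.04,orientation=q)
for c in ('side','top','wrist'):save(r.grab_frame(c),c+'9')
s=r.get_state();print(s['clock'],np.round(s['eef_pos']-p,4),np.round(s['wrist_force'],2),np.round(s['q'],2))
E
```

```text
17.8333 [0.0004 0.0004 0.0005] [ 0.1  -0.6  -3.83] [-0.92  0.79  1.02  1.79 -0.8   0.97  0.18]
18.6917 [ 0.0014 -0.0003  0.0006] [ 0.46  0.21 -1.91] [-1.07  0.71  1.07  1.98 -0.85  0.7   0.2 ]
```

View pics/w8.png

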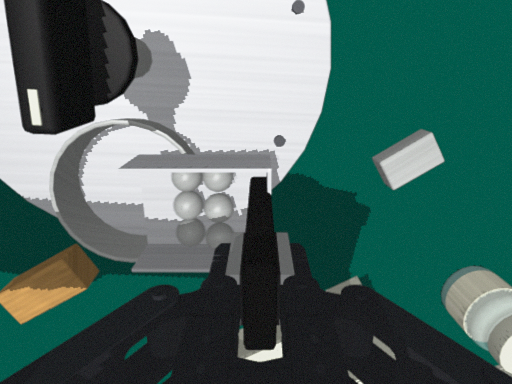

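View pics/wrist9.png

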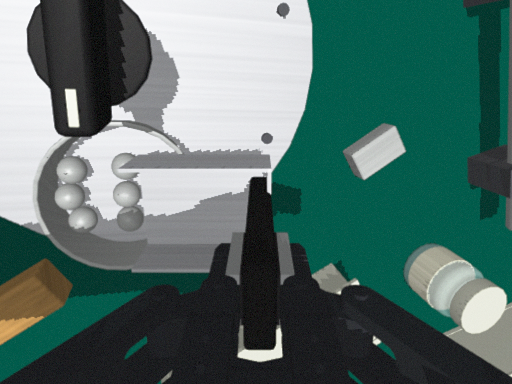

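View pics/top9.png

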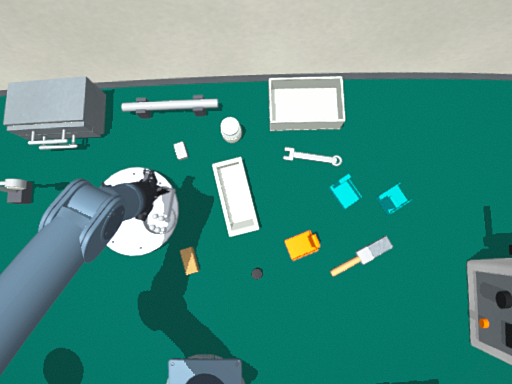

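```bash
python3 - <<'E'
from h import *
p,q=pourpose(-.32,166); r.servo_line(p,v=.04,orientation=q)
r.sleep(.6)
save(r.grab_frame('wrist'),'w10')
s=r.get_state();print(s['clock'],np.round(s['eef_pos']-p,4),np.round(s['wrist_force'],2))
E
```

```text
19.6333 [-0. -0. -0.] [-0.59  0.08 -1.36]
```

View pics/w10.png

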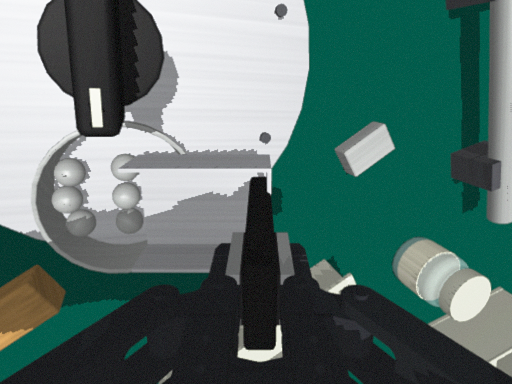

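```bash
python3 - <<'E'
from h import *
p,q=pourpose(-.32,166); p=p+[0,0,.012]; r.servo_line(p,v=.05)
save(r.grab_frame('wrist'),'w11')
p=p+[0,0,.03]; r.servo_line(p,v=.08); r.sleep(.3)
save(r.grab_frame('wrist'),'w12')
s=r.get_state();print(s['clock'],np.round(s['wrist_force'],2))
E
```

```text
20.95 [-0.91  0.01 -0.81]
```

View pics/w12.png

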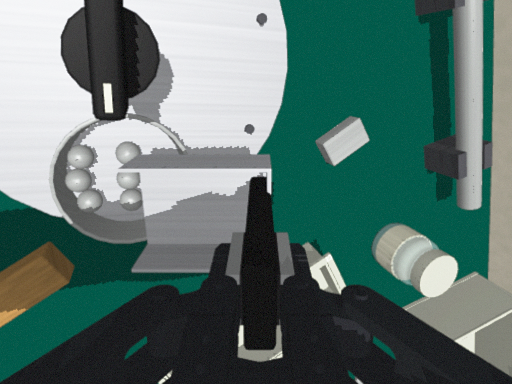

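```bash
python3 - <<'E'
from h import *
p,q=pourpose(0,166,z=.17); r.servo_line(p,v=.1,orientation=q)
p,q=tcp([sc[0],sc[1],.15],[0,0,0],sc[2],0,-1); r.servo_line(p,v=.22,orientation=q)
p,q=tcp([sc[0],sc[1],.01],[0,0,0],sc[2],0,-1); r.servo_line(p,v=.15)
p,q=tcp([sc[0],sc[1],-.003],[0,0,0],sc[2],0,-1); print(r.servo_line(p,v=.03,threshold=3))
s=r.get_state();print(s['clock'],np.round(s['eef_pos'],4),np.round(s['wrist_force'],2))
r.set_gripper(.05)
p,q=tcp([sc[0],sc[1],.13],[0,0,0],sc[2],0,-1); r.servo_line(p,v=.15)
for c in ('side','top','wrist'):save(r.grab_frame(c),c+'13')
s=r.get_state();print(s['clock'],np.round(s['q'],2),np.round(s['wrist_force'],2))
E
```

```text
True
24.9333 [ 0.6118 -0.2972  0.0615] [0.18 0.55 5.82]
26.5583 [-0.15  0.8   0.9   1.52 -0.66  1.14  1.02] [ 0.4   0.7  -0.06]
```

View pics/side13.png

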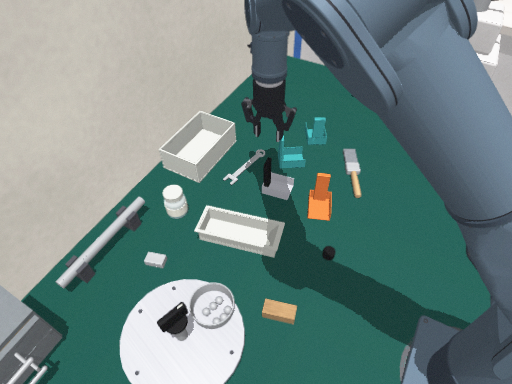

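View pics/top13.png

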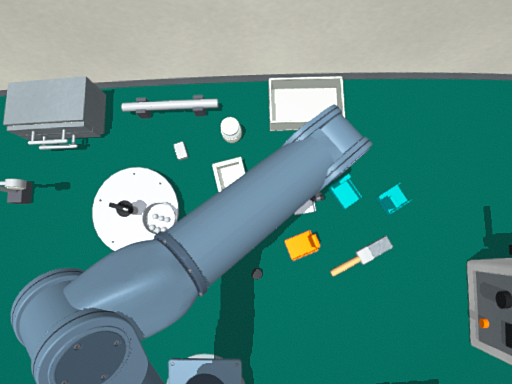

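```bash
python3 - <<'E'
from h import *
for s in (1,-1):
    for k in range(4):
        j=r.solve_ik([*axis,.136],down(pana+np.pi/2*s-np.radians(24*k)));print(s,k,None if j is None else np.round(j,2))
r.set_gripper(.06)
r.servo_line(np.array(r.get_state()['eef_pos'])+[0,0,.05],v=.2)
r.move_ptp([*axis,.235],down(pana+np.pi/2))
s=r.get_state();print(s['clock'],np.round(s['q'],2))
for k in range(4):
    j=r.solve_ik([*axis,.136],down(pana+np.pi/2-np.radians(24*k)));print(k,None if j is None else np.round(j,2))
for c in ('side','wrist'):save(r.grab_frame(c),c+'14')
E
```

```text
1 0 [-1.11  0.8   1.01  1.83 -0.81  1.    0.01]
1 1 [-1.14  0.85  1.1   1.83 -0.88  1.05 -0.35]
1 2 [-1.18  0.91  1.18  1.83 -0.96  1.11 -0.72]
1 3 [-1.14  0.84  1.09  1.83 -0.87  1.04 -1.2 ]
-1 0 [-0.63  0.56  0.28  1.8  -0.2   0.81  2.64]
-1 1 [-0.7   0.57  0.38  1.8  -0.28  0.82  2.28]
-1 2 [-0.79  0.59  0.5   1.81 -0.37  0.83  1.94]
-1 3 [-0.9   0.64  0.66  1.82 -0.5   0.86  1.64]
29.05 [-1.17  0.68  1.12  1.75 -0.67  1.15 -0.09]
0 [-1.1   0.79  1.    1.83 -0.79  0.99 -0.01]
1 [-1.14  0.85  1.09  1.83 -0.88  1.04 -0.36]
2 [-1.17  0.91  1.17  1.83 -0.95  1.1  -0.72]
3 [-1.2   0.97  1.25  1.83 -1.03  1.16 -1.09]
```

View pics/wrist14.png

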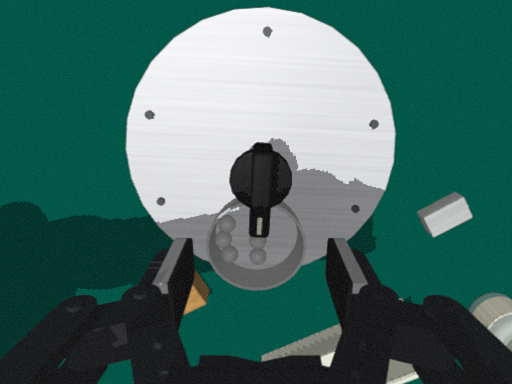

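View pics/side14.png

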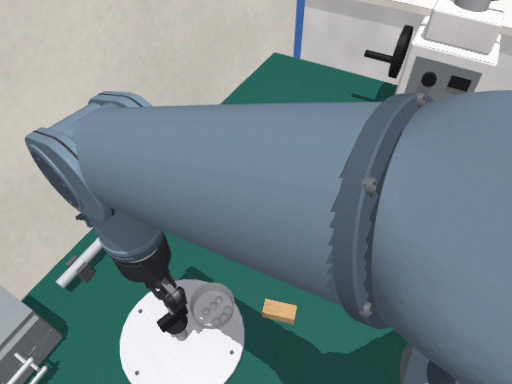

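```bash
python3 - <<'E'
from h import *
print(r.servo_line([*axis,.138],v=.1,threshold=8))
r.set_gripper(0.0)
s=r.get_state();print(s['clock'],s['grip_width'],np.round(s['eef_pos'],4),np.round(s['q'],3),np.round(s['wrist_force'],2),np.round(s['moment'],3))
save(r.grab_frame('wrist'),'w15')
E
```

```text
False
30.7583 0.013309511231367803 [0.5519 0.201  0.1386] [-1.099  0.784  1.002  1.824 -0.79   0.991 -0.008] [ 5.28 -2.49  0.02] [-0.235 -0.734 -0.045]
```

View pics/w15.png

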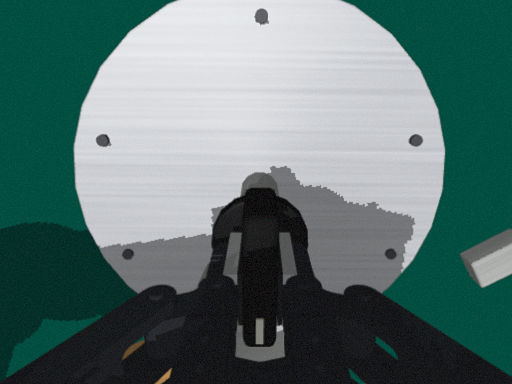

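```bash
python3 - <<'E'
from h import *
r.servo_line([.5528,.2007,.1386],v=.03)
s=r.get_state();print(np.round(s['wrist_force'],2))
q0=np.array(s['q']);np.save('q0.npy',q0)
for a in (8,16,24):
    q=q0.copy();q[6]-=np.radians(a);r.goto_joints(q)
    s=r.get_state();print(a,round(s['clock'],2),np.round(s['eef_pos'],4),np.round(s['wrist_force'],1),np.round(s['moment'],3),round(s['grip_width'],4))
r.sleep(.2)
save(r.grab_frame('wrist'),'w16');save(r.grab_frame('side'),'s16')
s=r.get_state();print(np.round(s['moment'],3))
E
```

```text
[-4.14  0.2   5.48]
8 31.32 [0.552  0.201  0.1387] [-0.7 -0.5  2.2] [-0.105 -0.068  0.112] 0.0134
16 31.57 [0.552  0.201  0.1386] [-0.6  0.2  1.7] [-0.034 -0.105 -0.081] 0.0133
24 31.83 [0.552  0.201  0.1386] [-0.2 -0.9  1.5] [-0.084 -0.169 -0.109] 0.0129
[-0.126 -0.246 -0.11 ]
```

View pics/w16.png

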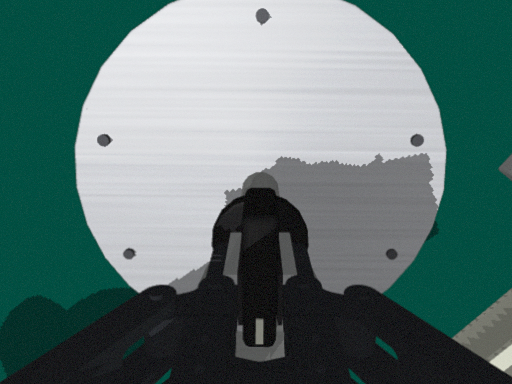

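View pics/s16.png

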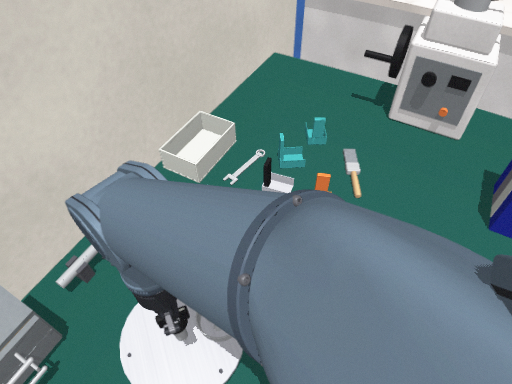

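```bash
python3 - <<'E'
from h import *
q0=np.load('q0.npy')
for a in (32,40,48,56,64,69,72):
    q=q0.copy();q[6]-=np.radians(a);r.goto_joints(q)
    if a==48: r.sleep(.2)
    s=r.get_state();print(a,round(s['clock'],2),np.round(s['moment'],3),round(s['grip_width'],4))
r.sleep(.4)
f=r.grab_frame('top');save(f,'t17');save(r.grab_frame('side'),'s17');w=r.grab_frame('wrist');save(w,'w17')
s=r.get_state();print(s['clock'],np.round(s['q'],3),np.round(s['eef_pos'],4),np.round(s['wrist_force'],2),np.round(s['moment'],3))
t=Rq(s['eef_rot']).as_matrix()[:,1];print('yaw',np.degrees(np.arctan2(t[1],t[0])))
E
```

```text
32 32.39 [-0.141 -0.342  0.116] 0.0131
40 32.65 [-0.289 -0.232 -0.027] 0.0132
48 33.11 [-0.446 -0.244 -0.108] 0.0133
56 33.37 [-0.529 -0.315  0.166] 0.0132
64 33.62 [-0.581 -0.346 -0.016] 0.0133
69 33.88 [-0.64  -0.358 -0.198] 0.0128
72 34.12 [-0.765 -0.358 -0.109] 0.0132
34.675 [-1.095  0.786  1.     1.82  -0.789  0.997 -1.263] [0.552  0.2008 0.1386] [ 1.84 -4.15  0.64] [-0.915 -0.471 -0.167]
yaw -86.18490655931471
```

View pics/t17.png

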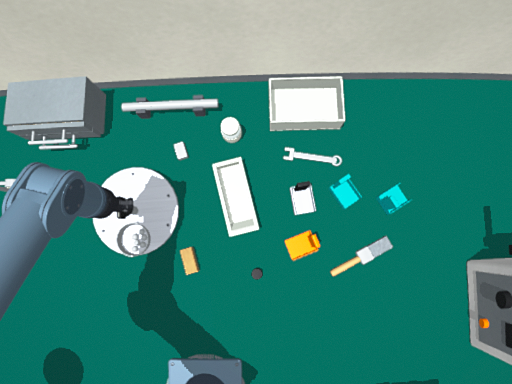

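View pics/w17.png

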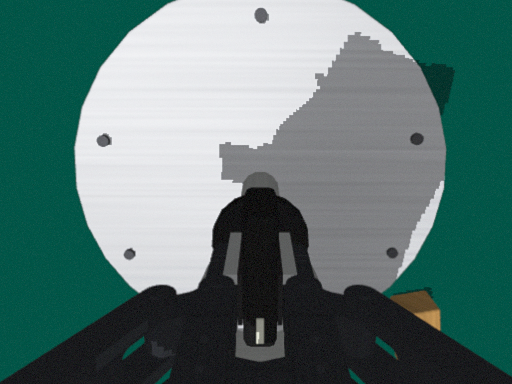

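View pics/s17.png

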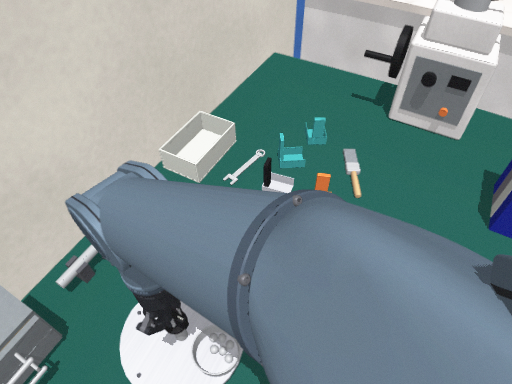

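```bash
python3 - <<'E'
from h import *
f=r.grab_frame('top')
w=atz(f,240,134,.08)[:2];v=w-axis;print(w,np.hypot(*v),np.degrees(np.arctan2(v[1],v[0])), 'expected',-104.2-72+360)
s=r.get_state();print(s['clock'],s['grip_width'],np.abs(s['joint_vel']).max())
im=cv2.resize(f['color'][:,:,::-1][190:265,90:190],None,fx=6,fy=6,interpolation=cv2.INTER_CUBIC);cv2.imwrite('pics/t18.png',im)
r.job_done() if abs((np.degrees(np.arctan2(v[1],v[0]))%360)-183.8)<5 else print('check')
E
```

```text
[0.46288904 0.18828093] 0.08858775767550364 -171.48367449892442 expected 183.8
34.725 0.012654566333711072 0.0024066483120476533
the job is handed in; nothing more can be done
```

View pics/t18.png

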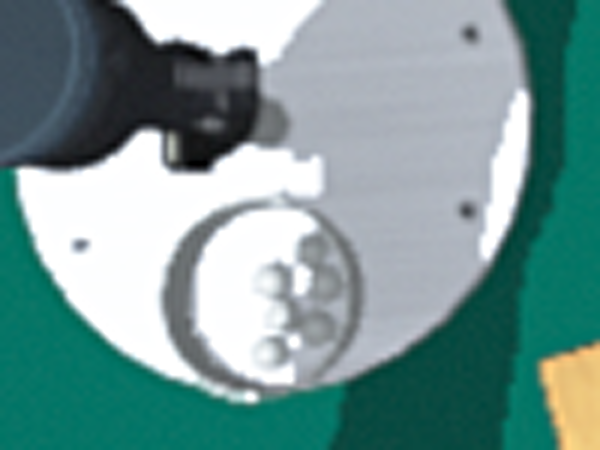

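The job is handed in at about 34.7 s, but no verdict was reported, so success rests on my own checks.

**What I did:** I scooped all six balls from the tub and poured them into the pan while the turntable was at home. I then set the aluminium scoop back upright at its original spot and released it. Finally I gripped the knob and turned it 72° clockwise in small steps; it is still held.

**What the last checks showed:**
- **Balls:** all six are visible in the pan in the last picture.
- **Scoop and bystanders:** the scoop stands on the bench, let go. The bystanders looked unmoved in the overhead pictures, though I did not measure them.
- **Knob:** the gripper turned about 71.9°, and the turntable's hole pattern stayed fixed relative to the hand to about 1°, so it is at the third stop. The fingers hold the knob at about 13 mm opening and the arm is still.

**A check that disagreed:** a rough single-pixel estimate of the pan's angle read 188.5° against the expected 183.8°. That is 4.7°, inside the 6.9° tolerance. I trust the gripper angle and hole pattern more, because that estimate used an eyeballed rim centre and a guessed start angle.

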